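# Load the turbidity meter and bring its stuck sample slide home

## Robot

A 6-joint arm with a two-finger parallel gripper is mounted at the origin on a cart in front of the work surface, level with it; the furniture and walls round the work are solid. World frame = base frame: x ahead of the robot, y to its left, z up, the work surface at z = 0. Lengths are in mm, angles in rad, forces in N, time in s.
With the tool pointing down it reaches from about 350 to 875 mm from the base axis. Payload 4.2 kg.
Tool frame: the origin (TCP) lies between the finger pads; the fingertips stand 25 mm ahead of it and the grasp point (between the pads) lies 6 mm ahead of it; z points along the fingers, y is the line along which they close (so a half turn about z gives the same grasp; the last joint's range is limited). The gripper opens to 85 mm and grips with 20 to 120 N. Pads are 22 mm wide; open, the fingers measure 114 mm over their backs; the gripper's body (76 mm by 85 mm) begins 54 mm behind the grasp point. The pads swing forward as they close: fully open they stand 13 mm farther back than shut.
Start: joints at [1.378, 0.385, 0.008, 0, -1.194, -0.259], TCP at [272.832, 562.283, 256.312] pointing down, gripper open.
Joint ranges: [-3.14, 3.14], [-1.21, 2.06], [-1.07, 1.41], [-3.16, 2.05], [-2.99, -0.16], [-3.1, 3.1]. Speed limits (rad/s): [2.79, 2.79, 3.14, 3.14, 3.14, 3.14].

## Interface

Orientations are given as a unit quaternion [x, y, z, w].
In Python, from bench import arm gives the robot as it stands.
- The arm moves only by the shell command python3 -m pendant 'ROWS'. ROWS is JSON, a list of rows, each a list of 7 numbers: the shift along the tool's x, y, z in m, then the turn, a rotation vector about the tool's x, y, z in degrees, then the finger opening in m, from 0 to 0.0854. In form: [[x, y, z, wx, wy, wz, fingers], ...]. A call has 1 to 12 rows; each row shifts and turns the commanded pose from where the row before left it, along the tool's axes as they then stand; what a row does not reach is not made up. A row lasts 1/10 s, in which the tool goes at most 50 mm and 8.59 degrees, less where a joint would pass 70% of its speed; a pose out of reach is approached as far as the arm can. A call is refused whole if a number of a shift passes 0.05 or a number of a turn 8.59, either way. A call with a gripper value outside its range is refused whole. The fingers move at their own pace and stop on an object; the grip force is fixed at half the most. Time passes only in rows, so rows that do not move let the fingers close. It gives the time, the measured TCP pose, the force, the opening and the grip force at its end, in the units of the state.
- arm.read_state(): the state, without advancing time (a new reading comes with each control period).
- arm.get_image(name): name is "scene" or "side" or "wrist"; returns a dict with "image" (420x560x3 uint8, red, green, blue), "fx", "fy", "cx", "cy" (pixels), "xyz" and "rotation" of the camera in the world. Camera axes: x right, y down, z forward; pixel columns grow to the right and rows downward; lengths in mm; the calibration is good to about 2 mm. The wrist camera is an equidistant fisheye: a pixel r from the principal point sees the ray r / f radians off the axis. A picture is of the moment at which its call begins. There is no depth.
- arm.job_done(): hands the job in; it is judged then, once.
The state is a dict: "clock": time; "joints": joint angles; "joint_vel": joint speeds; "joint_efforts": joint torques, N m; "position": TCP position; "ee_rot": TCP orientation; "contact_force": force on the tool from outside, world axes, zero at the start; "wrist_torque": the same for the moment, N m; "gripper_width": finger opening in mm; "grasp_force": force on a finger pad.
Only numpy, scipy, OpenCV 4.12 (cv2) and the standard library are available. Lean on these libraries where they do the work, as an engineer would, in place of code of your own. Each camera call takes 0.05 s, during which the arm holds its last target. There are 200 camera calls.

## Task

Stand the one large vial in the well of the turbidity meter's sample slide, right down on its floor. The slide has stuck in its loading position: push it in by its pull plate until it breaks free, then run it on gently into the hood until it rests against the end stop that is hidden inside, and leave it there with the vial upright in the well; do not ram the stop, and leave the other things where they are.

Things in the scene. Friction and masses are not known exactly. Their poses are not given: they have to be found in the camera images.
- meter: bench turbidity meter, fixed: grey base plate 320 x 136 mm with two guide rods at the robot's end and a white hood (140 deep, 136 wide, 137 mm high with the black display panel on top) at the far end. Origin on the worktop under the middle of the hood's front face; x points into the hood, along the slide's travel, z up. The base reaches from x = -175 to +145 mm.
- slide (a joint): travel of the sample slide into the hood (m): 0 in the loading position, where it now sticks. It takes 8 to 18 N to break it free; it gives within 4 mm and then runs at 2 to 4 N. It meets the end stop somewhere between 70 and 110 mm, different each time: a rubber buffer (about 3 N per mm) fixed inside the hood, out of sight; more than 15 N on it is ramming.
- slide_pull (a point): middle of the top edge of the slide's pull plate, a black upright plate at its near end, 12 mm thick along the travel, 44 mm wide, 33 to 85 mm above the worktop; axes as the meter's. Free space above, before and behind it; behind it the slide's tongue is 39 mm high (46 for the first 20 mm). In front of it lie the base plate, 20 mm high, and the rods' ends, 36 mm high, 35 mm either side.
- slide_well (a point): middle of the floor of the vial well, a round hole 38 mm wide and 23 mm deep in a black block 56 x 56 mm on the slide, 95 mm behind the pull plate; the floor is 40 mm and the block's top 63 mm above the worktop; axes as the meter's
- meter_port (a point): middle of the upper edge of the hood's front opening, which is 108 mm wide and 118 mm high above the worktop
- big_vial: the one large reagent vial (dark, screw cap): body 34 mm across up to 56 mm, cap 26 mm across up to 70 mm; 50 g; origin in the middle of its underside, z up along it; stands on the worktop to the right of the meter
- small_vial_a: small vial, 18 mm across, 40 mm high, to be left standing; origin under its middle
- small_vial_b: small vial, 18 mm across, 40 mm high, to be left standing; origin under its middle
- assay_plate: 96-well plate 86 x 128 x 15 mm lying on the worktop, to be left alone; origin under its middle
- timer: digital timer 38 x 68 x 54 mm, to be left alone; origin under its middle
- pen: marker pen 131 mm long, 12 mm thick, lying on the worktop left of the meter, to be left alone; origin under its middle
Not all that is in view belongs to the job. There is more than one size of the big_vial; the one meant has the size given above.

How it is judged:
By the outcome, as a careful person would: the job done as asked, in the order asked, and still so for the second after the job is handed in, with the robot touching nothing.
It also fails if it takes over 72 s, if anything falls off the work surface, if the arm or the gripper's body presses on something with over 40 N, if the wrist force passes 120 N, or if a joint passes its speed limit or range.

## Working session

There is one attempt and no reset: what is moved stays moved. The work goes in short steps, Python scripts to look and compute and a shell command to move; the robot and the scene stay as the last step left them, time stands still between calls to the robot, and variables do not carry over. Pictures are saved under pics/ and viewed, at most 10 in all, crops included, and the job is handed in when it is done.

```bash
ls; mkdir -p pics; python3 - <<'E'
from bench import arm
import cv2,pickle
s=arm.read_state();print(s)
for n in("scene","side","wrist"):
    d=arm.get_image(n);pickle.dump(d,open(f"{n}0.pkl","wb"))
    print(n,d["fx"],d["fy"],d["cx"],d["cy"],d["xyz"],d["rotation"])
    cv2.imwrite(f"pics/{n}0.png",d["image"][:,:,::-1])
E
```

```text
pics
{'clock': 0.0, 'joints': array([ 1.37759468e+00,  3.85569339e-01,  6.62724283e-03, -4.94129292e-04,
       -1.19402429e+00, -2.58614115e-01]), 'joint_vel': array([ 0.00097028,  0.00042707,  0.00025977, -0.00152563,  0.00168831,
        0.0014037 ]), 'joint_efforts': array([-3.43730580e-04, -3.92288053e+01,  1.88403332e+01,  4.18606684e+00,
       -4.62789059e-03,  1.07316362e-05]), 'position': array([272.6166813 , 561.81637789, 255.21509936]), 'ee_rot': array([ 9.74570131e-01, -2.24079961e-01, -1.94032390e-04,  1.09195684e-03]), 'contact_force': array([ 0.25790072, -0.91439408,  0.78565963]), 'wrist_torque': array([-0.05826572,  0.00776072,  0.03678839]), 'grasp_force': 0.0, 'gripper_width': 85.56117218366703}
scene 390.4668240797503 390.4668240797503 282.235244312656 207.09301630188844 [-157.39966809 -393.43493972  510.86489833] [ 0.73114741 -0.44755881  0.2592306  -0.44487535]
side 507.94359721493566 507.94359721493566 283.207554201383 211.25281720637025 [ 511.65472882 1117.3138567  1005.04778607] [-0.01914086  0.89711725 -0.44131662  0.00734163]
wrist 325.19226210127806 325.19226210127806 278.5697362857566 210.14820132012267 [332.41197317 533.94619612 371.46197717] [-0.52618498  0.84020899  0.11050779 -0.07047156]
```

View pics/scene0.png

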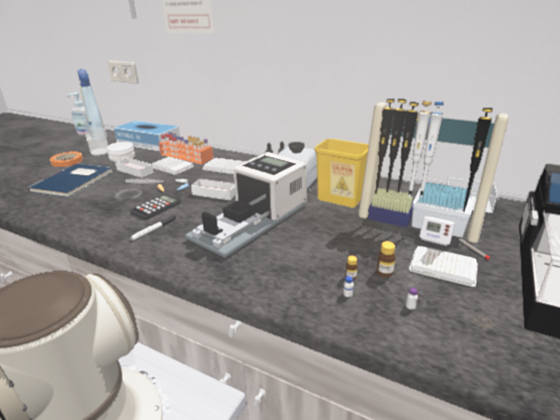

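View pics/side0.png

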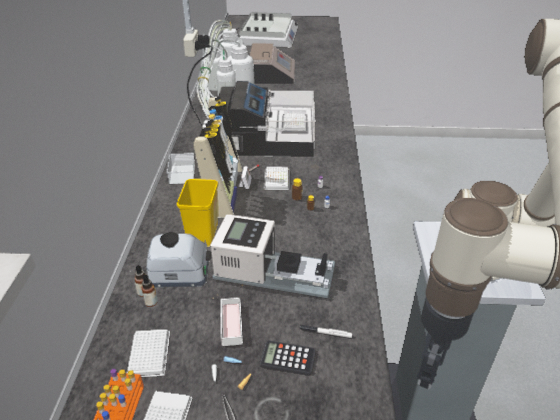

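The scene view shows the meter at about (260,200), the large amber vial at (387,258), a smaller amber one at (352,267), and small vials at (349,287) and (412,299). The side view shows the same: meter (270,260), big vial (297,190). I'll enlarge both.

```bash
python3 - <<'E'
import cv2,numpy as np
a=cv2.imread("pics/scene0.png")[145:310,180:430];b=cv2.imread("pics/side0.png")[170:300,205:345]
cv2.imwrite("pics/c1.png",cv2.resize(a,None,fx=3.2,fy=3.2,interpolation=cv2.INTER_CUBIC))
cv2.imwrite("pics/c2.png",cv2.resize(b,None,fx=4.5,fy=4.5,interpolation=cv2.INTER_CUBIC))
E
```

```text
(no output)
```

View pics/c1.png

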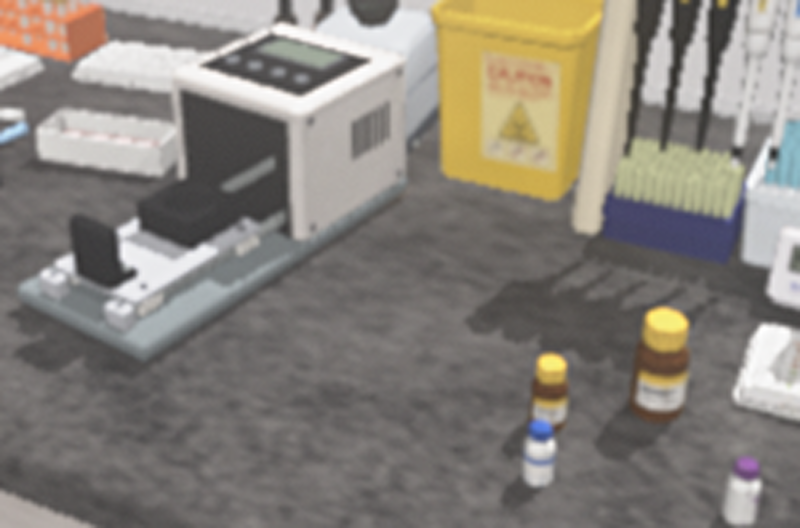

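View pics/c2.png

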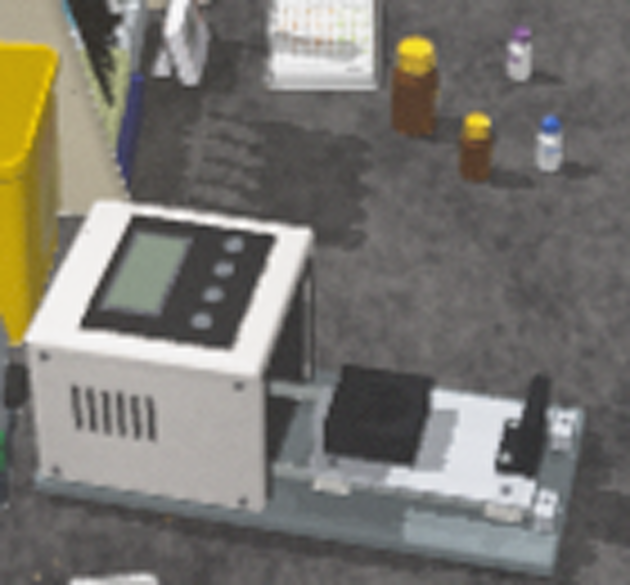

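The crops show the base near corners at c1 (20,292),(145,350) and c2 (583,408),(552,568), the hood's front top corners at c1 (178,82),(295,112), the well block's top, and the big vial's cap top at c1 (666,318), c2 (417,46).

```bash
cat > h.py <<'E'
import numpy as np,pickle
from scipy.spatial.transform import Rotation as R
def ray(d,u,v,fish=False):
    a=np.array([(u-d["cx"])/d["fx"],(v-d["cy"])/d["fy"]])
    if fish:
        t=np.linalg.norm(a);c=np.r_[a/max(t,1e-9)*np.sin(t),np.cos(t)]
    else: c=np.r_[a,1]
    return R.from_quat(d["rotation"]).apply(c)
def onz(d,u,v,z,fish=False):
    r=ray(d,u,v,fish);o=np.array(d["xyz"]);return (o+r*(z-o[2])/r[2]).round(1)
E
python3 - <<'E'
from h import *
sc=pickle.load(open("scene0.pkl","rb"));sd=pickle.load(open("side0.pkl","rb"))
A=lambda x,y,z:onz(sc,x/3.2+179.66,y/3.2+144.66,z)
B=lambda x,y,z:onz(sd,x/4.5+204.6,y/4.5+169.6,z)
for n,f,x,y,z in [("baseNL",A,20,290,20),("baseNR",A,145,350,20),("baseNR",B,583,408,20),("baseNL",B,553,565,20),
 ("hoodFL",A,178,82,137),("hoodFR",A,295,112,137),("hoodFR",B,315,232,137),("hoodFL",B,265,372,137),("hoodBR",B,97,203,137),("hoodBL",B,28,342,137),
 ("pullL",A,75,218,85),("pullR",A,115,234,85),("pull",B,540,378,85),
 ("blk",B,345,367,63),("blk",B,433,377,63),("blk",B,420,437,63),("blk",B,328,432,63),
 ("vialtop",A,666,320,70),("vialtop",B,417,47,70),("vialbot",A,658,410,0),("vialbot",B,414,130,0),
 ("midtop",A,552,362,50),("midtop",B,478,120,50),("blue",A,541,427,40),("blue",B,550,122,40),("purp",A,745,465,40),("purp",B,519,35,40)]:print(n,f(x,y,z))
E
```

```text
baseNL [429.3 184.1  20. ]
baseNR [406.3  55.3  20. ]
baseNR [407.1  60.   20. ]
baseNL [429.7 194.1  20. ]
hoodFL [583.3 135.9 137. ]
hoodFR [572.1  25.5 137. ]
hoodFR [576.1  36.9 137. ]
hoodFL [597.4 164.  137. ]
hoodBR [711.8  14.5 137. ]
hoodBL [734.5 144.7 137. ]
pullL [444.7 135.8  85. ]
pullR [438.3  96.1  85. ]
pull [438.6 104.8  85. ]
blk [556.  76.  63.]
blk [502.   82.6  63. ]
blk [509.  135.5  63. ]
blk [563.6 133.7  63. ]
vialtop [ 521.5 -267.7   70. ]
vialtop [ 518.5 -264.8   70. ]
vialbot [ 521.8 -270.    -0. ]
vialbot [ 519.2 -258.1   -0. ]
midtop [ 474.2 -210.3   50. ]
midtop [ 473.5 -203.9   50. ]
blue [ 421.9 -221.9   40. ]
blue [ 421.4 -217.6   40. ]
purp [ 440.4 -336.6   40. ]
purp [ 441.8 -329.    40. ]
```

```bash
python3 -m pendant '[[0,0,0,0,0,-8.05,0.085],[0,0,0,0,0,-8.05,0.085],[0.035,0.035,0,0,0,0,0.085],[0.035,0.035,0,0,0,0,0.085],[0.035,0.035,0,0,0,0,0.085],[0.035,0.035,0,0,0,0,0.085],[0.035,0.035,0,0,0,0,0.085],[0.035,0.035,0,0,0,0,0.085],[0.009,0.047,0,0,0,0,0.085],[0.009,0.047,0,0,0,0,0.085],[0.009,0.047,0,0,0,0,0.085],[0.009,0.047,0,0,0,0,0.085]]'
python3 -m pendant '[[0,0,0,0,0,0,0.085],[0,0,0,0,0,0,0.085]]'
python3 - <<'E'
from bench import arm
import cv2,pickle
from h import *
d=arm.get_image("wrist");pickle.dump(d,open("w1.pkl","wb"));s=arm.read_state();pickle.dump(s,open("w1s.pkl","wb"))
print(s["position"],R.from_quat(s["ee_rot"]).as_matrix().round(3),d["xyz"],R.from_quat(d["rotation"]).as_matrix()[:,2])
cv2.imwrite("pics/w1.png",d["image"][:,:,::-1])
E
```

```text
clock: 1.35
position: [447.1, 126.3, 256.2]
ee_rot: [0.996, -0.085, -0.0, 0.0]
contact_force: [0.7, -0.6, -0.1]
gripper_width: 85.1
grasp_force: 0.0
clock: 1.55
position: [447.6, 127.3, 256.4]
ee_rot: [0.996, -0.086, 0.0, -0.0]
contact_force: [1.6, 0.7, -0.2]
gripper_width: 84.8
grasp_force: 0.0
[447.74942939 128.23748242 256.40124353] [[ 0.985 -0.171  0.   ]
 [-0.171 -0.985  0.   ]
 [ 0.    -0.    -1.   ]] [512.84924612 116.47185283 372.59491575] [-0.25581518  0.04488077 -0.96568334]
```

View pics/w1.png

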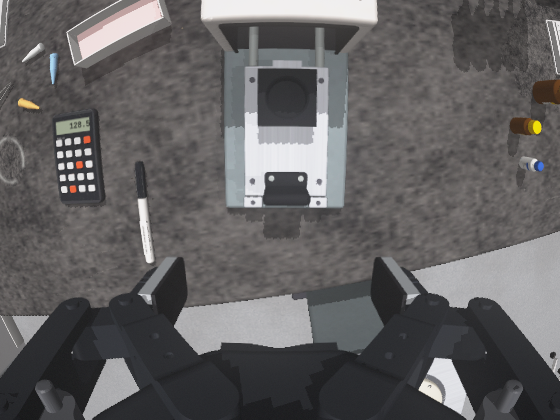

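Wrist view: the meter is aligned with the tool, with the well a dark circle at about (287,98), the block (258..316, 68..127), the pull plate at (286,190) and the base near corners at (227,207),(344,206). Next I'll measure these precisely.

```bash
python3 - <<'E'
from h import *
import cv2
d=pickle.load(open("w1.pkl","rb"));im=d["image"]
g=cv2.cvtColor(im,cv2.COLOR_RGB2GRAY)
print(g[96,250:325]);print(g[60:135,287]);print(g[165:212,286])
c=g[60:140,245:330];c=cv2.resize(np.clip(c.astype(int)*5,0,255).astype('uint8'),None,fx=7,fy=7,interpolation=cv2.INTER_CUBIC);cv2.imwrite("pics/well.png",c)
f=lambda u,v,z:onz(d,u,v,z,True)
print("well",f(287,98,63),"baseNL",f(227,207,20),"baseNR",f(344,206,20))
E
```

```text
[161 160 161 160 159 159 160 112  62  63  61  62  62  62  59  54  51  49
  51  54  53  53  54  53  54  55  53  53  54  55  53  53  53  52  53  53
  54  55  53  52  51  50  52  53  50  51  52  50  53  52  52  51  52  52
  50  46  46  50  51  58  60  61  61  62  62  62  82 162 174 176 175 174
 173 171 174]
[145 167 169 168 167 168 168 161 107  51  51  51  50  50  50  50  45  45
  44  43  44  49  49  50  51  51  52  51  53  51  53  52  53  53  53  52
  55  54  53  54  54  55  55  55  57  55  54  55  56  54  57  56  57  60
  65  64  64  63  63  67  68  68  68  69  68  76 132 174 173 173 173 173
 174 174 174]
[233 233 233 233 233 232 216  68  69  71  70  71  71  69  70  70  69  68
  67  67  64  62  61  60  59  58  59  59  59  62  65  67  68  67  66  63
  62  60  59  57  84 115 102  86  91  91  87]
well [536.6 104.4  63. ] baseNL [433.1 189.6  20. ] baseNR [411.5  58.9  20. ]
```

View pics/well.png

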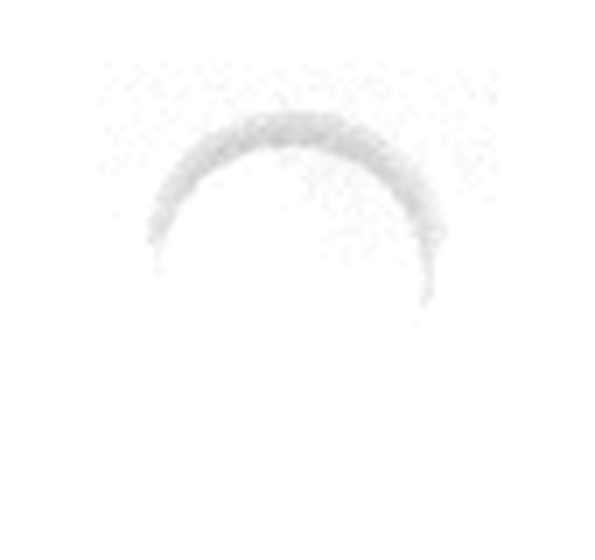

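```bash
python3 -m pendant '[[0.006,0.046,0,0,0,0,0.085],[0.006,0.046,0,0,0,0,0.085],[0.006,0.046,0,0,0,0,0.085],[0.006,0.046,0,0,0,0,0.085],[0.006,0.046,0,0,0,0,0.085],[0.006,0.046,0,0,0,0,0.085],[0.006,0.046,0,0,0,0,0.085],[0.006,0.046,0,0,0,0,0.085],[0,0,0,0,0,0,0.085],[0,0,0,0,0,0,0.085],[0,0,0,0,0,0,0.085]]'
python3 - <<'E'
from bench import arm
import cv2,pickle
from h import *
d=arm.get_image("wrist");pickle.dump(d,open("w2.pkl","wb"));s=arm.read_state();pickle.dump(s,open("w2s.pkl","wb"))
print(s["position"],s["ee_rot"],d["xyz"])
c=d["image"][50:260,200:400]
cv2.imwrite("pics/w2.png",cv2.resize(c,None,fx=2.8,fy=2.8,interpolation=cv2.INTER_CUBIC)[:,:,::-1])
w=pickle.load(open("w1.pkl","rb"));s1=pickle.load(open("w1s.pkl","rb"))
P=[onz(w,u,v,63,True) for u,v in[(265.7,96.5),(308,96.5),(287,75.4),(287,113.5)]]
print(P,np.linalg.norm(P[0]-P[1]),np.linalg.norm(P[2]-P[3]))
B=[onz(w,u,v,63,True) for u,v in[(257.3,96),(316.2,96),(287,68.2),(287,125.7)]];print("block",B,np.linalg.norm(B[0]-B[1]),np.linalg.norm(B[2]-B[3]))
hsv=cv2.cvtColor(d["image"],cv2.COLOR_RGB2HSV)
m=cv2.inRange(hsv,(20,150,120),(35,255,255))
n,l,st,ce=cv2.connectedComponentsWithStats(m)
for i in range(1,n):
    if st[i,4]>40: print(st[i],ce[i],onz(d,*ce[i],70,True))
E
```

```text
clock: 2.7
position: [433.0, -241.3, 256.0]
ee_rot: [0.996, -0.084, -0.0, -0.0]
contact_force: [-0.7, 1.3, -1.3]
gripper_width: 84.9
grasp_force: 0.0
[ 432.9741284  -241.12902943  256.20539111] [ 9.96466253e-01 -8.39939990e-02 -7.69737988e-05 -9.44251080e-05] [ 498.37278738 -251.89450384  372.12036952]
[array([541.5, 123.8,  63. ]), array([534.9,  84.7,  63. ]), array([558.1, 100.7,  63. ]), array([522. , 106.9,  63. ])] 39.6531209364408 36.628540784475724
block [array([543.4, 131.5,  63. ]), array([534.3,  76.9,  63. ]), array([565.1,  99.4,  63. ]), array([510.6, 108.9,  63. ])] 55.353139025713794 55.32178594369491
[276  83  28  28 620] [289.39032258  96.56774194] [ 522.4 -266.    70. ]
[231 144  18  18 255] [239.47058824 152.51764706] [ 479.  -211.6   70. ]
```

View pics/w2.png

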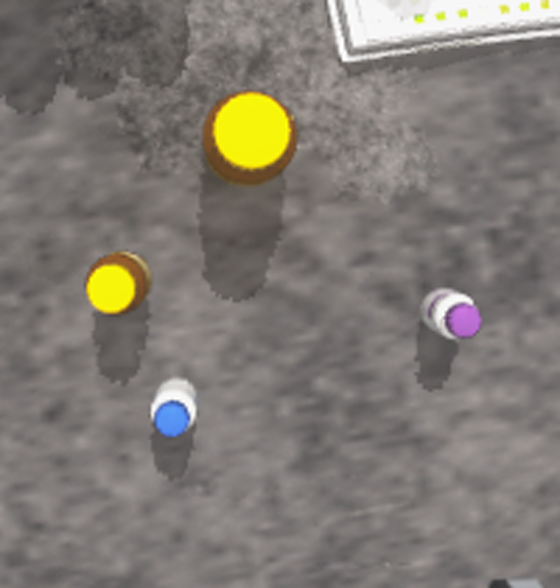

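The picture shows the yellow cap of the big vial (251,130 in the crop), well apart from the others. I'll move over it and go down.

```bash
python3 -m pendant '[[0.046,0.005,0,0,0,0,0.085],[0.0463,0.0046,0,0,0,0,0.085],[0,0,0.04,0,0,0,0.085],[0,0,0.04,0,0,0,0.085],[0,0,0.04,0,0,0,0.085],[0,0,0.04,0,0,0,0.085],[0,0,0.03,0,0,0,0.085],[0,0,0.014,0,0,0,0.085],[0,0,0,0,0,0,0.085],[0,0,0,0,0,0,0.085],[0,0,0,0,0,0,0.085]]'
python3 - <<'E'
from bench import arm
import cv2,pickle
from h import *
d=arm.get_image("wrist");pickle.dump(d,open("w3.pkl","wb"));s=arm.read_state();print(s["position"])
hsv=cv2.cvtColor(d["image"],cv2.COLOR_RGB2HSV)
m=cv2.inRange(hsv,(20,150,120),(35,255,255))
n,l,st,ce=cv2.connectedComponentsWithStats(m)
for i in range(1,n):
    if st[i,4]>40: print(st[i],ce[i],onz(d,*ce[i],70,True))
E
```

```text
clock: 3.85
position: [523.0, -267.2, 53.9]
ee_rot: [0.996, -0.085, 0.001, 0.0]
contact_force: [0.9, -0.4, -0.1]
gripper_width: 85.2
grasp_force: 0.0
[ 522.90501586 -267.40602628   53.93689039]
[269 236  43  20 158] [288.22151899 240.74683544] [ 551.  -274.6   70. ]
[ 243  265   71   74 4081] [277.80053908 302.31217839] [ 528.4 -267.3   70. ]
```

```bash
python3 -m pendant '[[0,0,0.0035,0,0,0,0.085],[0,0,0,0,0,0,0.02],[0,0,0,0,0,0,0.02],[0,0,0,0,0,0,0.02],[0,0,0,0,0,0,0.02],[0,0,0,0,0,0,0.02],[0,0,0,0,0,0,0.02],[0,0,0,0,0,0,0.02],[0,0,0,0,0,0,0.02]]'
```

```text
clock: 4.8
position: [522.0, -267.8, 49.1]
ee_rot: [0.996, -0.085, 0.0, 0.0]
contact_force: [-0.5, 0.5, 3.4]
gripper_width: 32.4
grasp_force: 59.5
```

```bash
python3 -m pendant '[[0,0,-0.02,0,0,0,0.02],[0,0,-0.04,0,0,0,0.02],[0,0,-0.04,0,0,0,0.02],[0,0,0,0,0,0,0.02],[0,0,0,0,0,0,0.02]]'
python3 - <<'E'
from bench import arm
import cv2,pickle
from h import *
d0=pickle.load(open("w3.pkl","rb"))
d=arm.get_image("wrist");pickle.dump(d,open("w4.pkl","wb"));s=arm.read_state();print(s["position"],s["grasp_force"],s["contact_force"])
f=lambda d:cv2.resize(d["image"][215:355,200:360],None,fx=2.5,fy=2.5,interpolation=cv2.INTER_CUBIC)
cv2.imwrite("pics/w4.png",np.hstack([f(d0),f(d)])[:,:,::-1])
E
```

```text
clock: 5.3
position: [521.5, -267.5, 149.2]
ee_rot: [0.996, -0.086, 0.001, -0.0]
contact_force: [-0.2, 0.9, -2.6]
gripper_width: 32.6
grasp_force: 59.5
[ 520.73064727 -267.28873164  147.87645438] 59.515233635902405 [ 0.26774873  0.40473816 -0.17812598]
```

View pics/w4.png

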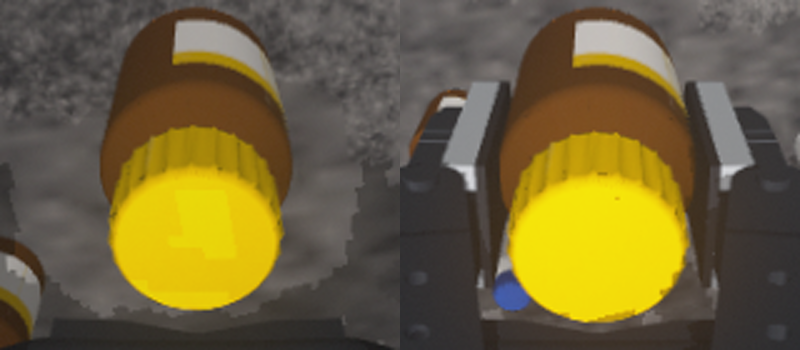

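```bash
python3 - <<'E'
from h import *
for n,u,v,z in[("w3",278.6,310.8,70),("w4",279.6,315,169.5)]:
    d=pickle.load(open(n+".pkl","rb"));p=onz(d,u,v,z,True);print(n,d["xyz"],p)
    t=np.deg2rad(-9.7);X=np.array([np.cos(t),np.sin(t)]);Y=np.array([np.sin(t),-np.cos(t)])
    e=p[:2]-d["xyz"][:2];print(e@X,e@Y)
for n in("w1","w2"):
    d=pickle.load(open(n+".pkl","rb"));s=pickle.load(open(n+"s.pkl","rb"));e=s["position"][:2]-d["xyz"][:2];print(s["position"],e@X,e@Y)
from bench import arm;s=arm.read_state();print(s["position"])
E
```

```text
w3 [ 588.03291337 -277.64899391  170.20037706] [ 524.8 -266.9   70. ]
-64.13999338357415 0.05875375315360287
w4 [ 586.68401616 -278.19497551  265.40286509] [ 524.1 -267.7  169.5]
-63.45757375356793 0.19980828826829367
[447.74942939 128.23748242 256.40124353] -66.15149882269125 -0.62879416950177
[ 432.9741284  -241.12902943  256.20539111] -66.27755313179733 0.40741400323583576
[ 520.73064727 -267.28873164  147.87645438]
```

```bash
python3 -m pendant '[[-0.0121,-0.0463,0,0,0,0,0.02],[-0.0121,-0.0463,0,0,0,0,0.02],[-0.0121,-0.0463,0,0,0,0,0.02],[-0.0121,-0.0463,0,0,0,0,0.02],[-0.0121,-0.0463,0,0,0,0,0.02],[-0.0121,-0.0463,0,0,0,0,0.02],[-0.0121,-0.0463,0,0,0,0,0.02],[-0.0121,-0.0463,0,0,0,0,0.02],[0,0,0,0,0,0,0.02],[0,0,0,0,0,0,0.02],[0,0,0,0,0,0,0.02]]'
python3 - <<'E'
from bench import arm
import cv2,pickle
from h import *
p=[];x=[];q=[]
for i in range(8):
    d=arm.get_image("wrist");s=arm.read_state();p.append(s["position"]);x.append(d["xyz"]);q.append(d["rotation"])
pickle.dump(d,open("w5.pkl","wb"));print(np.mean(p,0),np.std(p,0),np.mean(x,0),np.std(x,0),np.std(q,0),s["ee_rot"])
c=d["image"][110:330,180:390]
cv2.imwrite("pics/w5.png",cv2.resize(c,None,fx=2.7,fy=2.7,interpolation=cv2.INTER_CUBIC)[:,:,::-1])
E
```

```text
clock: 6.45
position: [488.4, 112.8, 147.6]
ee_rot: [0.996, -0.086, -0.001, 0.001]
contact_force: [0.9, 0.2, -0.8]
gripper_width: 32.3
grasp_force: 59.9
[489.14571314 112.66385497 148.49462839] [0.22341371 0.29736585 0.34727336] [554.45162594 101.93097914 264.38602956] [0.1993524  0.23350247 0.4916445 ] [0.00014911 0.00014521 0.00010964 0.00054168] [ 9.96305643e-01 -8.58781591e-02  6.36411255e-05 -5.41861531e-05]
```

View pics/w5.png

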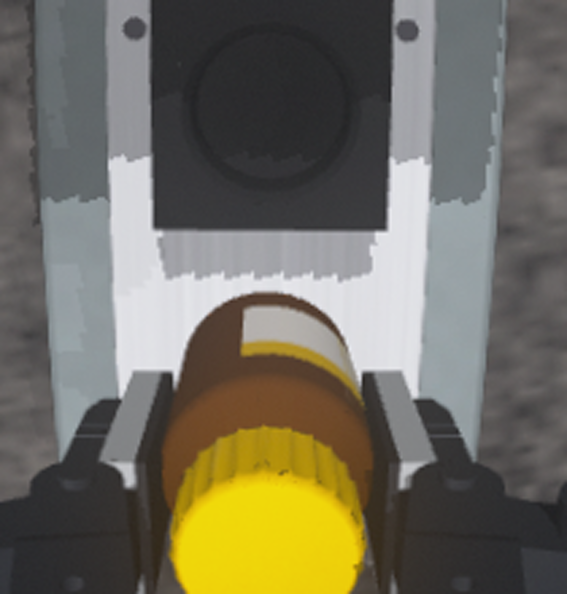

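The picture shows the well rim as a circle centred at crop (270,105), the block's near edge at y=230 (155..388) and the held vial's cap at x 172..363, so it is nearly aligned sideways.

```bash
python3 - <<'E'
from h import *
import cv2
d=pickle.load(open("w5.pkl","rb"));d["xyz"]=np.array([554.45,101.93,264.4]);tcp=np.array([489.15,112.66])
t=2*np.arctan2(-.0859,.9963);X=np.array([np.cos(t),np.sin(t)]);Y=np.array([np.sin(t),-np.cos(t)])
def rel(u,v,z):
    p=onz(d,u/2.7+179.7,v/2.7+109.7,z,True)[:2];e=p-tcp;return p,round(e@X,2),round(e@Y,2)
for a in[(188,105),(352,105),(270,22),(270,189),(270,105)]:print("rim",rel(*a,63))
for a in[(152,105),(391,105),(155,230),(388,230)]:print("blk",rel(*a,63))
for a in[(172,545),(363,545),(267.5,545)]:print("cap",rel(*a,169.5))
for a in[(163,450),(372,450)]:print("shoulder",rel(*a,150))
for a in[(188,22),(352,22)]:print("bottom/top of vial",rel(*a,99.5))
for a in[(267,293),]:print("vialfarbottom",rel(*a,99.5))
E
```

```text
rim (array([543. , 122.3]), np.float64(51.41), np.float64(-18.72))
rim (array([536.6,  85.2]), np.float64(51.45), np.float64(18.93))
rim (array([558.5, 100.5]), np.float64(70.41), np.float64(0.11))
rim (array([520.4, 107.1]), np.float64(31.74), np.float64(0.13))
rim (array([539.7, 103.8]), np.float64(51.32), np.float64(0.08))
blk (array([544.5, 130.5]), np.float64(51.48), np.float64(-27.05))
blk (array([535.2,  76.3]), np.float64(51.59), np.float64(27.94))
blk (array([515.5, 135.5]), np.float64(22.05), np.float64(-27.01))
blk (array([506.1,  81.3]), np.float64(22.07), np.float64(28.0))
cap (array([495.8, 124.4]), np.float64(4.54), np.float64(-12.7))
cap (array([491.6, 100.4]), np.float64(4.51), np.float64(11.66))
cap (array([493.9, 112.4]), np.float64(4.72), np.float64(-0.56))
shoulder (array([500.1, 126.7]), np.float64(8.39), np.float64(-15.71))
shoulder (array([494.9,  96.7]), np.float64(8.4), np.float64(14.74))
bottom/top of vial (array([560.5, 115.8]), np.float64(69.76), np.float64(-15.31))
bottom/top of vial (array([555.3,  85.7]), np.float64(69.79), np.float64(15.24))
vialfarbottom (array([506.3, 110.2]), np.float64(17.32), np.float64(-0.51))
```

```bash
python3 -m pendant '[[0.0251,0.0003,0,0,0,0,0.02],[0.0251,0.0003,0,0,0,0,0.02],[0,0,0.015,0,0,0,0.02],[0,0,0.013,0,0,0,0.02],[0,0,0,0,0,0,0.02],[0,0,0,0,0,0,0.02],[0,0,0,0,0,0,0.02]]'
python3 -m pendant '[[0,0,0.004,0,0,0,0.02],[0,0,0.004,0,0,0,0.02],[0,0,0.003,0,0,0,0.02],[0,0,0,0,0,0,0.02]]'
```

```text
clock: 7.55
position: [539.1, 104.8, 121.7]
ee_rot: [0.996, -0.085, 0.001, -0.0]
contact_force: [0.0, 0.7, -1.1]
gripper_width: 32.7
grasp_force: 59.9
clock: 7.95
position: [538.2, 104.5, 109.3]
ee_rot: [0.996, -0.085, -0.001, 0.0]
contact_force: [-0.3, 1.0, -1.0]
gripper_width: 32.7
grasp_force: 59.9
```

```bash
python3 -m pendant '[[0,0,0.004,0,0,0,0.02],[0,0,0.004,0,0,0,0.02],[0,0,0.004,0,0,0,0.02],[0,0,0,0,0,0,0.02]]'
python3 -m pendant '[[0,0,0.003,0,0,0,0.02],[0,0,0.002,0,0,0,0.02],[0,0,0,0,0,0,0.02],[0,0,0,0,0,0,0.02]]'
```

```text
clock: 8.35
position: [538.2, 104.5, 97.0]
ee_rot: [0.996, -0.085, -0.001, 0.0]
contact_force: [-0.8, 0.8, 0.1]
gripper_width: 32.3
grasp_force: 59.9
clock: 8.75
position: [538.7, 104.6, 92.8]
ee_rot: [0.996, -0.085, 0.0, 0.0]
contact_force: [0.4, 0.0, -0.4]
gripper_width: 32.5
grasp_force: 59.9
```

```bash
python3 -m pendant '[[0,0,0.0015,0,0,0,0.02],[0,0,0,0,0,0,0.02],[0,0,0,0,0,0,0.02]]'
python3 -m pendant '[[0,0,0.001,0,0,0,0.02],[0,0,0,0,0,0,0.02],[0,0,0,0,0,0,0.02]]'
python3 -m pendant '[[0,0,0.001,0,0,0,0.02],[0,0,0,0,0,0,0.02],[0,0,0,0,0,0,0.02]]'
```

```text
clock: 9.05
position: [538.6, 104.6, 91.3]
ee_rot: [0.996, -0.085, 0.0, 0.0]
contact_force: [-0.9, -0.0, -0.3]
gripper_width: 32.5
grasp_force: 59.9
clock: 9.35
position: [538.6, 104.6, 90.3]
ee_rot: [0.996, -0.085, -0.0, 0.0]
contact_force: [0.5, -0.2, -0.9]
gripper_width: 32.8
grasp_force: 59.9
clock: 9.65
position: [538.6, 104.6, 89.3]
ee_rot: [0.996, -0.085, -0.0, 0.0]
contact_force: [0.2, 0.3, -0.1]
gripper_width: 32.8
grasp_force: 59.9
```

```bash
python3 -m pendant '[[0,0,0.0007,0,0,0,0.02],[0,0,0,0,0,0,0.02],[0,0,0,0,0,0,0.02]]'
python3 -m pendant '[[0,0,0.0007,0,0,0,0.02],[0,0,0,0,0,0,0.02],[0,0,0,0,0,0,0.02]]'
```

```text
clock: 9.95
position: [538.7, 104.7, 89.1]
ee_rot: [0.996, -0.085, 0.0, -0.0]
contact_force: [-0.5, -0.7, 4.7]
gripper_width: 32.6
grasp_force: 59.9
clock: 10.25
position: [538.8, 104.7, 89.0]
ee_rot: [0.996, -0.085, 0.0, 0.0]
contact_force: [-2.7, 0.2, 8.3]
gripper_width: 33.0
grasp_force: 60.6
```

```bash
python3 -m pendant '[[0,0,-0.0008,0,0,0,0.02],[0,0,0,0,0,0,0.06],[0,0,0,0,0,0,0.06],[0,0,0,0,0,0,0.06],[0,0,0,0,0,0,0.06],[0,0,0,0,0,0,0.06]]'
python3 -m pendant '[[0,0,-0.01,0,0,0,0.06],[0,0,-0.03,0,0,0,0.06],[0,0,-0.03,0,0,0,0.06],[-0.045,0,0,0,0,0,0.06],[-0.045,0,0,0,0,0,0],[-0.05,0,0,0,0,0,0],[0,0,0,0,0,0,0],[0,0,0,0,0,0,0],[0,0,0,0,0,0,0]]'
python3 - <<'E'
from bench import arm
import cv2,pickle
from h import *
x=[]
for i in range(5):
    d=arm.get_image("wrist");s=arm.read_state();x.append(d["xyz"])
pickle.dump(d,open("w6.pkl","wb"));d["xyz"]=np.mean(x,0);print(s["position"],s["gripper_width"],d["xyz"])
im=d["image"];hsv=cv2.cvtColor(im,cv2.COLOR_RGB2HSV)
m=cv2.inRange(hsv,(20,150,190),(35,255,255))
n,l,st,ce=cv2.connectedComponentsWithStats(m)
for i in range(1,n):
    if st[i,4]>80: print(st[i],ce[i],onz(d,*ce[i],110,True))
cv2.imwrite("pics/w6.png",cv2.resize(im[60:330,180:390],None,fx=2.2,fy=2.2,interpolation=cv2.INTER_CUBIC)[:,:,::-1])
g=cv2.cvtColor(im,cv2.COLOR_RGB2GRAY);print(g[180:330:2,276])
E
```

```text
clock: 10.85
position: [538.6, 104.6, 88.5]
ee_rot: [0.996, -0.085, -0.0, 0.0]
contact_force: [-0.2, -0.9, -0.0]
gripper_width: 60.2
grasp_force: 0.0
clock: 11.75
position: [401.8, 129.1, 159.6]
ee_rot: [0.996, -0.085, 0.001, -0.001]
contact_force: [0.5, -0.0, 0.1]
gripper_width: -0.1
grasp_force: 0.0
[401.35042673 128.34890061 158.51912884] 0.163594956637399 [466.97099697 118.00809935 275.24034519]
[258   0  41  10 306] [277.76143791   3.72875817] [530.5 107.4 110. ]
[135 123  85  87  92  93  94  97  97  96  94  92  90  93  91  88  87  84
  80  81  82  85  89  88 116 121 119 118 123 126 128 128 119 110  58  56
  55  54  54  55  54  51  52  52  51  51  52  52  51  51  54  74  74  73
  73  72  73  74  73  73  72  73  73  73  72  71  71  70  70  71  71  69
  69  69  66]
```

View pics/w6.png

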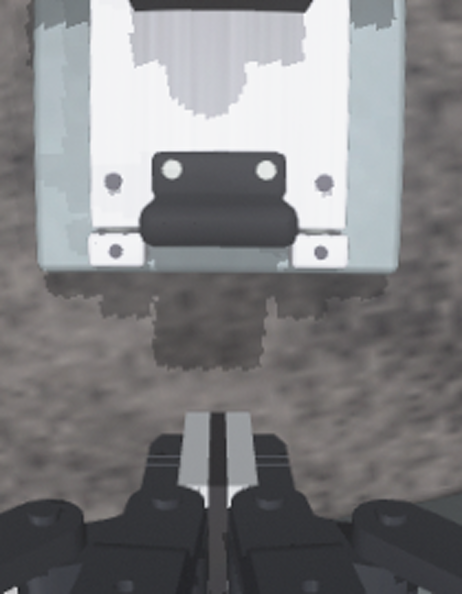

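The plate is centred on the closed fingers (219 against 218), and the vial's shadow and cap edge are still in place. I'll go down in front of the plate and approach it.

```bash
python3 -m pendant '[[0,0,0.04,0,0,0,0],[0,0,0.03,0,0,0,0],[0,0,0.014,0,0,0,0],[0.01,0,0,0,0,0,0],[0.01,0,0,0,0,0,0],[0.003,0,0,0,0,0,0],[0,0,0,0,0,0,0],[0,0,0,0,0,0,0]]'
python3 -m pendant '[[0.002,0,0,0,0,0,0],[0,0,0,0,0,0,0],[0,0,0,0,0,0,0]]'
python3 -m pendant '[[0.002,0,0,0,0,0,0],[0,0,0,0,0,0,0],[0,0,0,0,0,0,0]]'
```

```text
clock: 12.8
position: [423.6, 124.5, 75.3]
ee_rot: [0.996, -0.086, 0.0, -0.0]
contact_force: [-0.2, 0.5, 0.2]
gripper_width: 0.0
grasp_force: 0.0
clock: 13.1
position: [425.2, 124.3, 74.9]
ee_rot: [0.996, -0.085, 0.0, -0.0]
contact_force: [-0.1, 0.2, -0.2]
gripper_width: -0.1
grasp_force: 0.0
clock: 13.4
position: [427.3, 123.9, 74.7]
ee_rot: [0.996, -0.085, 0.0, -0.0]
contact_force: [-0.0, -0.6, -0.7]
gripper_width: 0.0
grasp_force: 0.0
```

```bash
for i in 1; do python3 -m pendant '[[0.002,0,0,0,0,0,0],[0,0,0,0,0,0,0]]'
python3 -m pendant '[[0.002,0,0,0,0,0,0],[0,0,0,0,0,0,0]]'
python3 -m pendant '[[0.0015,0,0,0,0,0,0],[0,0,0,0,0,0,0]]'; done
```

```text
clock: 13.6
position: [428.0, 123.6, 74.6]
ee_rot: [0.996, -0.086, -0.001, 0.0]
contact_force: [-6.8, 3.4, 4.4]
gripper_width: -0.3
grasp_force: 3.3
clock: 13.8
position: [429.8, 123.2, 74.6]
ee_rot: [0.996, -0.086, -0.001, 0.0]
contact_force: [-6.3, 3.8, 4.8]
gripper_width: -0.0
grasp_force: 3.6
clock: 14.0
position: [431.6, 122.9, 74.6]
ee_rot: [0.996, -0.085, -0.001, 0.0]
contact_force: [-3.6, 2.2, 1.9]
gripper_width: 0.1
grasp_force: 2.3
```

```bash
python3 -m pendant '[[0.001,0,0,0,0,0,0],[0.002,0,0,0,0,0,0],[0.0025,0,0,0,0,0,0],[0.0025,0,0,0,0,0,0],[0.0025,0,0,0,0,0,0],[0.0025,0,0,0,0,0,0],[0.0025,0,0,0,0,0,0],[0.0025,0,0,0,0,0,0],[0.0025,0,0,0,0,0,0],[0.0025,0,0,0,0,0,0],[0.0025,0,0,0,0,0,0],[0.0025,0,0,0,0,0,0]]'
python3 -m pendant '[[0.0025,0,0,0,0,0,0],[0.0025,0,0,0,0,0,0],[0.0025,0,0,0,0,0,0],[0.0025,0,0,0,0,0,0],[0.0025,0,0,0,0,0,0],[0.0025,0,0,0,0,0,0],[0.0025,0,0,0,0,0,0],[0.0025,0,0,0,0,0,0],[0.0025,0,0,0,0,0,0],[0.001,0,0,0,0,0,0]]'
```

```text
clock: 15.2
position: [460.2, 117.8, 74.6]
ee_rot: [0.996, -0.085, -0.0, 0.0]
contact_force: [-5.2, 0.5, 2.3]
gripper_width: 0.1
grasp_force: 2.3
clock: 16.2
position: [483.5, 113.7, 74.6]
ee_rot: [0.996, -0.085, -0.0, 0.0]
contact_force: [-4.4, -2.2, 2.4]
gripper_width: -0.0
grasp_force: 1.8
```

```bash
cat > ok.py <<'E'
from bench import arm
s=arm.read_state();f=s["contact_force"];F=-(f[0]*.985-f[1]*.17);print("travel",(s["position"][0]-427.7)/.985,"F",F)
raise SystemExit(F>7.5)
E
python3 -m pendant '[[0.002,0,0,0,0,0,0],[0.002,0,0,0,0,0,0],[0.002,0,0,0,0,0,0],[0.002,0,0,0,0,0,0]]' >/dev/null; python3 ok.py &&
python3 -m pendant '[[0.001,0,0,0,0,0,0],[0.001,0,0,0,0,0,0]]' >/dev/null && python3 ok.py &&
python3 -m pendant '[[0.001,0,0,0,0,0,0],[0.001,0,0,0,0,0,0]]' >/dev/null && python3 ok.py &&
python3 -m pendant '[[0.001,0,0,0,0,0,0],[0.001,0,0,0,0,0,0]]' >/dev/null && python3 ok.py &&
python3 -m pendant '[[0.001,0,0,0,0,0,0],[0.001,0,0,0,0,0,0]]' >/dev/null && python3 ok.py &&
python3 -m pendant '[[0.001,0,0,0,0,0,0],[0.001,0,0,0,0,0,0]]' >/dev/null && python3 ok.py &&
python3 -m pendant '[[0.001,0,0,0,0,0,0],[0.001,0,0,0,0,0,0]]' >/dev/null && python3 ok.py &&
python3 -m pendant '[[0.001,0,0,0,0,0,0],[0.001,0,0,0,0,0,0]]' >/dev/null && python3 ok.py
```

```text
travel 64.31913977122652 F 4.841526088443971False
```

```bash
sed -i 's/SystemExit(F>7.5)/SystemExit(int(F>7.5))/' ok.py
python3 -m pendant '[[0.001,0,0,0,0,0,0],[0.001,0,0,0,0,0,0]]' >/dev/null && python3 ok.py &&
python3 -m pendant '[[0.001,0,0,0,0,0,0],[0.001,0,0,0,0,0,0]]' >/dev/null && python3 ok.py &&
python3 -m pendant '[[0.001,0,0,0,0,0,0],[0.001,0,0,0,0,0,0]]' >/dev/null && python3 ok.py &&
python3 -m pendant '[[0.001,0,0,0,0,0,0],[0.001,0,0,0,0,0,0]]' >/dev/null && python3 ok.py &&
python3 -m pendant '[[0.001,0,0,0,0,0,0],[0.001,0,0,0,0,0,0]]' >/dev/null && python3 ok.py &&
python3 -m pendant '[[0.001,0,0,0,0,0,0],[0.001,0,0,0,0,0,0]]' >/dev/null && python3 ok.py &&
python3 -m pendant '[[0.001,0,0,0,0,0,0],[0.001,0,0,0,0,0,0]]' >/dev/null && python3 ok.py
```

```text
travel 66.53174309238447 F 4.011361721004831
travel 68.44694729386741 F 3.668658752135992
travel 70.47208548426451 F 4.98517503583757
travel 72.5045818377317 F 3.6838290635618463
travel 74.56256239964968 F 4.424872474043889
travel 76.24474148864272 F 5.848838597804697
travel 77.48604760873977 F 8.24700938566221
```

```bash
python3 -m pendant '[[0,0,0,0,0,0,0]]' >/dev/null; python3 ok.py
python3 -m pendant '[[0.001,0,0,0,0,0,0],[0,0,0,0,0,0,0]]' >/dev/null; python3 ok.py;python3 -m pendant '[[0,0,0,0,0,0,0]]' >/dev/null; python3 ok.py
```

```text
travel 77.53195942307467 F 7.554239596833669
travel 78.11403300058949 F 8.937881125274002
travel 78.0974497546204 F 8.763310010685453
```

```bash
python3 -m pendant '[[-0.001,0,0,0,0,0,0],[-0.002,0,0,0,0,0,0],[-0.003,0,0,0,0,0,0],[-0.01,0,0,0,0,0,0],[-0.03,0,0,0,0,0,0],[-0.04,0,0,0,0,0,0],[-0.02,0,-0.03,0,0,0,0],[0,0,-0.05,0,0,0,0],[0,0,0,0,0,0,0],[0,0,0,0,0,0,0],[0,0,0,0,0,0,0]]'
python3 - <<'E'
from bench import arm
import cv2,pickle
from h import *
d=arm.get_image("wrist");im=d["image"];t=np.deg2rad(-9.7);X=np.array([np.cos(t),np.sin(t)]);o=np.array([538.5,104.2])
def edges(d,z):
    g=cv2.cvtColor(d["image"],cv2.COLOR_RGB2GRAY).astype(int)[:,280]
    dg=np.diff(g);return [(v,dg[v],round(float((onz(d,280,v,z,True)[:2]-o)@X),1)) for v in range(0,330) if abs(dg[v])>22]
print(d["xyz"]);print("now",edges(d,40));print("before",edges(pickle.load(open("w6.pkl","rb")),40))
for n in("scene","side"):
    q=arm.get_image(n);a=q["image"]
    m=cv2.inRange(cv2.cvtColor(a,cv2.COLOR_RGB2HSV),(18,120,60),(36,255,255))
    k,l,st,ce=cv2.connectedComponentsWithStats(m)
    print(n,[(st[i].tolist(),ce[i].round(1).tolist()) for i in range(1,k) if st[i,4]>4 and 180<ce[i][0]<430 and 150<ce[i][1]<300])
E
```

```text
clock: 19.5
position: [401.5, 128.4, 154.4]
ee_rot: [0.996, -0.085, 0.0, -0.0]
contact_force: [0.2, 0.8, -1.1]
gripper_width: 0.4
grasp_force: 0.0
[466.73800419 117.65654373 270.52802117]
now [(22, np.int64(-122), 2.3), (58, np.int64(48), -25.1), (120, np.int64(55), -69.7), (183, np.int64(-28), -114.8), (184, np.int64(-24), -115.5), (246, np.int64(-25), -163.3), (247, np.int64(-24), -164.1), (329, np.int64(133), -240.5)]
before [(8, np.int64(-23), 15.0), (9, np.int64(-43), 14.2), (10, np.int64(-25), 13.4), (18, np.int64(-24), 6.9), (34, np.int64(50), -5.8), (38, np.int64(-28), -8.9), (43, np.int64(-37), -12.8), (44, np.int64(-40), -13.5), (63, np.int64(40), -27.9), (64, np.int64(83), -28.6), (112, np.int64(23), -63.8), (127, np.int64(-46), -74.7), (128, np.int64(-107), -75.4), (171, np.int64(37), -106.7), (172, np.int64(35), -107.4), (246, np.int64(-25), -164.9), (247, np.int64(-29), -165.7), (329, np.int64(125), -243.5)]
scene [([315, 139, 53, 68, 2038], [340.1, 167.8]), ([338, 179, 9, 10, 52], [341.8, 184.3]), ([254, 181, 9, 6, 38], [257.5, 183.4]), ([254, 193, 9, 2, 14], [257.6, 193.4]), ([348, 255, 9, 10, 75], [351.8, 259.9]), ([347, 269, 9, 3, 14], [351.1, 270.0])]
side [([176, 178, 42, 69, 2032], [198.4, 207.9]), ([308, 195, 6, 6, 32], [310.5, 197.5])]
```

```bash
python3 -c "
from bench import arm
print(arm.job_done())"
```

```text
the job is handed in; nothing more can be done
None
```

The large vial stands on the well's floor. The slide broke free and ran in about 77 mm to the end stop, with a push of at most about 9 N in the force readings. The arm was backed clear and the job handed in at about 20 s. The final camera check was by pixel measurement only and showed the vial upright.

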